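# Uncover the vial chamber and hold its cam lift at the top

### The job

Lift the loose grey lid off the white vial chamber by its black knob and set it down gently, knob up, on the green mat. Then swing the cam lever up by its red ball until it stands upright, where the cam raises the vials to their highest point, and finish while still holding the lever there with the gripper (it springs back if let go; past upright the vials sink again). Leave the other things on the worktop where they are.

Things in the scene. Friction and masses are not known exactly. Their poses are not given: they have to be found in the camera images.
- lift_station: fixed lift station: base plate 130 (x) x 190 (y) x 12 mm; on it a white square chamber (75 x 75 mm outside, 63 inside, rim 140 mm above the worktop) centred at y = +35 mm over a cam, whose lever swings at y = -60 mm. Origin: centre of the base's underside; x points from the lever's resting side to the back, y from lever to chamber, z up. Place and yaw vary
- chamber_rim (a point): centre of the chamber's mouth, at rim height, 140 mm above the worktop. Axes as the station's
- lever_pivot (a point): centre of the lever's hub on the cam shaft, 38 mm above the worktop; the shaft runs along the station's y. Axes as the station's
- lever_handle: steel lever rod (diameter 10 mm) with a red ball (diameter 28) at its end; origin: ball centre, 120 mm from the pivot. It swings about the pivot in the plane y = -60 mm of the station; at the start it leans low to the station's -x side, ball 70 to 91 mm above the worktop; upright, 158 mm. The ball can be pinched from above across the station's y and turns between the pads
- cam_lever (a joint): lever angle, rad: 0 leaning fully to the station's -x side (1.3 rad from vertical), growing as the ball rises over the top towards +x; 1.3 = upright = highest lift; stop at 1.9. Starts at 0 to 0.18. Spring 0.25 N m per rad from 0 plus friction 0.15 N m: about 4 N at the ball when upright; let go there, it falls back
- vial_carrier: loose blue block 60 x 60 x 40 mm inside the chamber with four small capped vials fixed in it, their tops 16 mm above the block (56 mm above its underside); it slides up and down between the chamber walls and rests on the cam or a ledge. Origin: centre of its underside, 78 mm above the worktop when down, about 93 mm at the highest, with the vials then about 9 mm above the rim
- lid: loose square grey metal lid, 84 x 84 mm, 8 mm thick including a 3 mm step of 56 x 56 mm on its underside that sits in the chamber's mouth, 0.1 to 0.2 kg with its knob. Origin: centre of the underside of the step; z up when upright. It lies on the chamber at the start
- lid_knob: the lid's black knob, diameter 24 mm, 20 mm tall, on a stem of 12 mm; origin: centre of the knob, 36 mm above the lid's lowest face and 28 mm above its top face, so 173 mm above the worktop with the lid on the chamber and 39 mm with the lid lying on the mat. z: the knob's axis
- lid_mat: fixed flat green square mat 170 x 170 x 3 mm, free of other things; origin: centre of its underside, on the worktop. Its place and yaw vary; it lies on the other side of the middle than the station
- microtube_rack: bystander: beige rack of microtubes with coloured caps, 100 x 60 x 28 mm; origin: centre of its underside
- timer: bystander: white bench timer, 62 x 62 x 20 mm; origin: centre of its underside
- tape_roll: bystander: roll of pale label tape lying flat, diameter 53, 19 mm tall; origin: centre of its underside
Things that resemble listed ones, but are neither listed nor needed, are in the scene too. Of the things that look like the lid, the larger one is meant.

How it is judged:
On the way, in this order (a step that is already met when the one before it is completed fails the run):
1. the lid is lifted clear of the chamber, held by its knob (height (world z) of lid_knob above 0.19 m and contact force between the fingers and lid_knob above 0.5 N), for 0.1 s.
2. the lid lies flat on the mat, knob up, let go (horizontal distance between lid_knob and lid_mat below 0.045 m and height (world z) of lid_knob between 0.033 and 0.045 m and angle between lid_knob's own z axis and vertical below 0.1 rad and contact force between the fingers and lid below 0.05 N and linear speed of lid below 0.03 m/s), for 0.2 s.
3. the lever is held at the cam's highest point (value of joint cam_lever between 1.05 and 1.55 rad and height (world z) of vial_carrier above 0.0905 m and contact force between the fingers and vial_carrier below 0.05 N and contact force between the fingers and lever_handle above 0.5 N), for 0.3 s.
At the end, for the whole second after the job is handed in: The lid rests still and flat on the mat, knob up (tilt under 0.1 rad, centres within 45 mm), not touched by the fingers; the lever stands still within 0.25 rad of upright, the vial block lifted by over 12.5 mm, untouched, and the fingers press on the lever with over 0.5 N (all of step 2 and all of step 3 and velocity of joint cam_lever between -0.1 and 0.1 rad/s); the arm keeps its last pose, push and grip.
It fails at once if the lid is dropped or thrown (moves faster than 0.7 m/s while not held) (linear speed of lid above 0.7 m/s and contact force between the fingers and lid below 0.05 N).
It fails at once if a bystander (microtube rack, timer or tape roll) is moved by more than 30 mm (distance of any of microtube_rack, timer, tape_roll from where it was at the start of the episode above 0.03 m).
It also fails if it takes over 64 s, if anything falls off the work surface, if the arm or the gripper's body presses on something with over 40 N, if the wrist force passes 120 N, or if a joint passes its speed limit or range.

### The arm

A 6-joint arm with a two-finger parallel gripper is mounted at the origin on a cart in front of the work surface, level with it; the furniture and walls round the work are solid. World frame = base frame: x ahead of the robot, y to its left, z up, the work surface at z = 0. Lengths are in m, angles in rad, forces in N, time in s.
With the tool pointing down it reaches from about 0.35 to 0.775 m from the base axis. Payload 7.3 kg.
Tool frame: the origin (TCP) lies on the centre line of the jaws, within the pads' length; the fingertips stand 17 mm ahead of it and the grasp point (between the pads) lies 2 mm behind it; z points along the fingers, y is the line along which they close (so a half turn about z gives the same grasp; the last joint's range is limited). The gripper opens to 92 mm and grips with 3 to 60 N. Pads are 19 mm wide; open, the fingers measure 130 mm over their backs; the gripper's body (75 mm by 190 mm) begins 47 mm behind the grasp point.
Start: joints at [0.968, 0.342, 1.524, -0, 1.275, -0.146], TCP at [0.232, 0.471, 0.244] pointing down, gripper open.
Joint ranges: [-2.53, 2.53], [-0.77, 2.02], [0.04, 2.7], [-1, 4.14], [0.28, 2.66], [-3.11, 3.11]. Speed limits (rad/s): [2.57, 2.57, 3.14, 3.14, 3.14, 3.14].

### API

Orientations are given as a rotation vector (axis times angle).
In Python, from plant import env gives the robot as it stands. The module is installed in compiled form; this text tells all that it offers.
- The arm moves only by the shell command python3 -m creep 'ROWS' [FORCE]. ROWS is JSON, a list of rows, each an object of numbers: "gripper": the gripper's target within -1 to 1 (shut at 1, half-way at 0, fully open at -1); "dx", "dy", "dz": the shift along the tool's x, y, z in mm; "twist": the turn about the tool's z in rad. In form: [{"gripper": .., "dx": .., "dy": .., "dz": .., "twist": ..}, ...]. A call has 1 to 5 rows; each row is the pose to reach, as a shift and turn from the pose commanded when the call began, along the tool's axes at that moment; what a row does not reach only later rows make up. A row lasts 1/10 s, in which the tool goes at most 50 mm and 8.59 degrees, less where a joint would pass 70% of its speed; a pose out of reach is approached as far as the arm can. A call with a gripper value outside its range is refused whole. The fingers move at their own pace and stop on an object; FORCE is the grip in N (left out, the last holds). Time passes only in rows, so rows that repeat a pose let the fingers close. It gives the time, the measured TCP pose, the force, the opening and the grip force at its end, in the units of the state.
- env.state(): the state, without advancing time (a new reading comes with each control period).
- env.get_image(name): name is "scene" or "top"; returns the picture (420x560x3 uint8, red, green, blue); there is no depth.
- env.camera_model(name): a dict with "fx", "fy", "cx", "cy" (pixels), "R" (3x3) and "t" (3): a world point X has camera coordinates R X + t. Camera axes: x right, y down, z forward; pixel columns grow to the right and rows downward; lengths in m; the calibration is good to about 2 mm. A picture is of the moment at which its call begins. camera_model takes no time and is no camera call.
- env.hand_in(): hands the job in; it is judged then, once.
Trained networks look in the newest picture that a camera, given by its name, has taken for a name from the list of things; names that differ only in an ending like _2 or _b are one class to them, and where a whole thing is asked for, a point or a joint stands for the part that bears it (a point fixed in the world has none). Each returns a list of dicts, best first, with "score" (0 to 1); they miss things now and then, are a little off and sometimes report something else, mostly with a low value. They report only what shows in the picture. A call takes as long as a camera call. They do not tell look-alikes from the thing itself.
- env.boxes_of(camera, name): "at" ([x, y, z] in m, in world coordinates, good to about 4 mm: the middle of the surface that is visible of it).
- env.regions_of(camera, name): "region" (420x560 bool, what is visible of it).
The state is a dict: "time_s": time; "joint_pos": joint angles; "dq": joint speeds; "joint_torque": joint torques, N m; "eef_pos": TCP position; "eef_rot": TCP orientation; "wrist_force": force on the tool from outside, world axes, zero at the start; "wrist_torque": the same for the moment, N m; "width": finger opening in m; "gripper_force": force on a finger pad.
Only numpy, scipy, OpenCV 4.12 (cv2) and the standard library are available. Lean on these libraries where they do the work, as an engineer would, in place of code of your own. Each camera call takes 0.05 s, during which the arm holds its last target. There are 200 camera calls.

## Working session

There is one attempt and no reset: what is moved stays moved. The work goes in short steps, Python scripts to look and compute and a shell command to move; the robot and the scene stay as the last step left them, time stands still between calls to the robot, and variables do not carry over. Pictures are saved under pics/ and viewed, at most 10 in all, crops included, and the job is handed in when it is done.

```bash
mkdir -p pics
cat > h.py <<'E'
import numpy as np, cv2
from plant import env
from scipy.spatial.transform import Rotation as Rt
def ray(cam,u,v,z):
    m=env.camera_model(cam); R=np.array(m["R"]); t=np.array(m["t"])
    d=R.T@np.array([(u-m["cx"])/m["fx"],(v-m["cy"])/m["fy"],1]); c=-R.T@t
    return c+d*(z-c[2])/d[2]
def proj(cam,X):
    m=env.camera_model(cam); p=np.array(m["R"])@np.array(X)+np.array(m["t"])
    return np.array([m["cx"]+m["fx"]*p[0]/p[2], m["cy"]+m["fy"]*p[1]/p[2]])
def save(img,n): cv2.imwrite("pics/"+n,cv2.cvtColor(img,cv2.COLOR_RGB2BGR))
def shift(target):
    "tool-axis shift in mm to a world point"
    s=env.state(); R=Rt.from_rotvec(s["eef_rot"])
    return (R.inv().apply(np.array(target)-s["eef_pos"])*1000).round(1)
E
python3 - <<'E'
from h import *
a=env.get_image("scene"); b=env.get_image("top")
save(a,"scene0.png"); save(b,"top0.png")
for n in ["lid_knob","lid","lift_station","lever_handle","lid_mat","microtube_rack","timer","tape_roll"]:
    for c in ["scene","top"]:
        for o in env.boxes_of(c,n)[:4]:
            print(n,c,np.round(o["at"],3),round(o["score"],2),proj(c,o["at"]).round())
s=env.state(); print(Rt.from_rotvec(s["eef_rot"]).as_matrix().round(3),s["eef_pos"],s["width"])
E
```

```text
lid_knob scene [ 0.608 -0.32   0.031] 0.63 [387. 255.]
lid_knob scene [ 0.592 -0.113  0.172] 0.58 [323. 177.]
lid_knob scene [ 0.557 -0.184  0.052] 0.33 [332. 232.]
lid_knob scene [ 0.565 -0.156  0.031] 0.32 [325. 231.]
lid_knob top [ 0.594 -0.108  0.184] 0.65 [310. 159.]
lid scene [ 0.587 -0.121  0.146] 0.63 [323. 188.]
lid scene [ 0.606 -0.329  0.002] 0.63 [388. 265.]
lid scene [ 0.386 -0.217  0.015] 0.28 [296. 286.]
lid scene [0.576 0.134 0.004] 0.19 [254. 190.]
lid top [ 0.606 -0.322  0.007] 0.84 [385. 172.]
lid top [ 0.596 -0.111  0.147] 0.68 [309. 162.]
lift_station scene [ 0.566 -0.153  0.031] 0.89 [325. 230.]
lift_station top [ 0.559 -0.173  0.012] 0.65 [328. 188.]
lift_station top [0.39  0.196 0.02 ] 0.47 [183. 248.]
lever_handle scene [ 0.477 -0.186  0.084] 0.53 [313. 239.]
lever_handle top [ 0.493 -0.187  0.085] 0.81 [337. 210.]
lid_mat scene [0.573 0.13  0.002] 0.94 [254. 191.]
lid_mat top [0.578 0.144 0.004] 0.7 [208. 178.]
lid_mat top [ 0.595 -0.11   0.147] 0.37 [309. 162.]
microtube_rack scene [ 0.369 -0.018  0.02 ] 0.68 [236. 246.]
microtube_rack scene [0.387 0.192 0.016] 0.29 [192. 207.]
microtube_rack top [ 0.375 -0.005  0.024] 0.76 [262. 257.]
timer scene [ 0.385 -0.216  0.015] 0.98 [295. 286.]
timer top [ 0.386 -0.214  0.018] 0.82 [343. 255.]
tape_roll scene [0.385 0.194 0.019] 0.51 [191. 206.]
tape_roll top [0.391 0.197 0.016] 0.73 [183. 248.]
[[-0.897  0.441  0.   ]
 [ 0.441  0.897  0.   ]
 [-0.     0.    -1.   ]] [0.23156252 0.47120005 0.24375169] 0.09171374491569866
```

View pics/scene0.png

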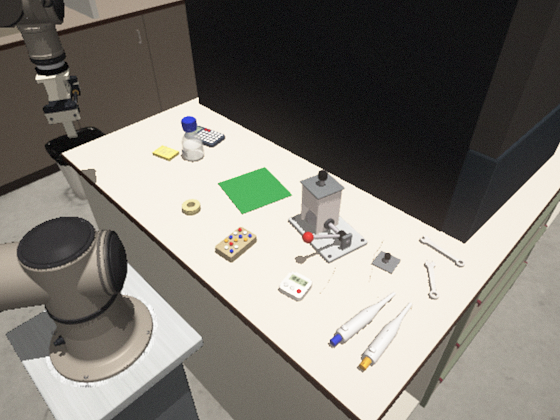

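View pics/top0.png

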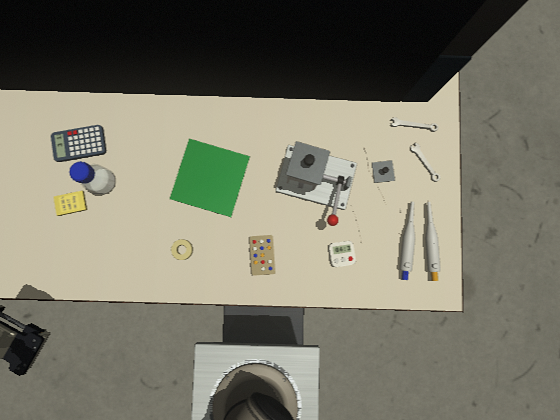

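The lid lies on the chamber: its knob is at scene (323,177) and top (309,160). A smaller look-alike lid lies on the table at scene (387,262) and top (384,171). The red ball is at scene (308,238) and top (333,220), and the brown spot beside it at top (321,224) is probably its shadow. Candidates for the knob are therefore the chamber lid (309,160) and the small lid (384,171). I choose the larger one, on the chamber, and will check it in a crop.

Run:
```python
from h import *
b=env.get_image("top"); a=env.get_image("scene")
A=cv2.resize(a[150:290,270:410],(400,400),interpolation=cv2.INTER_CUBIC)
B=cv2.resize(b[120:260,260:400],(400,400),interpolation=cv2.INTER_CUBIC)
save(np.hstack([A,B]),"crop0.png")
hsv=cv2.cvtColor(b,cv2.COLOR_RGB2HSV)
def mask(img,lo,hi): return cv2.inRange(cv2.cvtColor(img,cv2.COLOR_RGB2HSV),lo,hi)
g=mask(b,(50,100,40),(75,255,255)); 
def quad(m,z,cam):
    c=max(cv2.findContours(m,cv2.RETR_EXTERNAL,cv2.CHAIN_APPROX_NONE)[0],key=cv2.contourArea)
    P=np.array([ray(cam,u,v,z)[:2] for u,v in c[:,0]]).astype(np.float32)*1000
    return cv2.minAreaRect(P)
print("mat top",quad(g,0.003,"top")); print("mat scene",quad(mask(a,(50,100,40),(75,255,255)),0.003,"scene"))
for o in env.regions_of("top","lid")[:3]:
    m=o["region"].astype(np.uint8); ys,xs=np.nonzero(m); print("lid",o["score"],xs.mean(),ys.mean(),quad(m,0.145,"top"))
for o in env.regions_of("top","lift_station")[:1]:
    m=o["region"].astype(np.uint8); ys,xs=np.nonzero(m); print("station",o["score"],xs.mean(),ys.mean(),quad(m,0.012,"top"))
pts=[]
for cam,img in (("top",b),("scene",a)):
    r=mask(img,(0,150,60),(8,255,255))|mask(img,(172,150,60),(180,255,255))
    n,l,st,ce=cv2.connectedComponentsWithStats(r)
    print(cam,[(ce[i].round(1),st[i][4]) for i in range(1,n) if st[i][4]>15])
# knob triangulation-by-height
for cam in ("top","scene"):
    for o in env.regions_of(cam,"lid_knob")[:2]:
        ys,xs=np.nonzero(o["region"]); print("knob",cam,o["score"],xs.mean(),ys.mean(),ray(cam,xs.mean(),ys.mean(),0.175).round(4))
```

```text
mat top ((579.3613891601562, 140.20834350585938), (167.6841583251953, 168.96949768066406), 75.10025024414062)
mat scene ((580.1139526367188, 140.24960327148438), (167.32589721679688, 167.6700897216797), 75.1456527709961)
lid 0.88 308.01193317422434 162.6873508353222 ((594.6065673828125, -107.72994995117188), (82.68968200683594, 83.68828582763672), 75.30937957763672)
lid 0.56 383.7230769230769 171.62051282051283 ((578.15576171875, -283.9793395996094), (46.88434982299805, 46.62016296386719), 1.7590969800949097)
station 0.94 322.3990920346678 184.97317375154768 ((563.9801635742188, -136.13912963867188), (188.87158203125, 178.41201782226562), 76.52256774902344)
top [(array([332.4, 219.7]), np.int32(87))]
scene [(array([307.6, 236.8]), np.int32(84))]
knob top 0.49 308.94666666666666 159.34666666666666 [ 0.5956 -0.1075  0.175 ]
knob scene 0.61 387.54285714285714 257.0571428571429 [ 0.4733 -0.3835  0.175 ]
knob scene 0.52 322.8240740740741 176.75 [ 0.5906 -0.1143  0.175 ]
```

View pics/crop0.png

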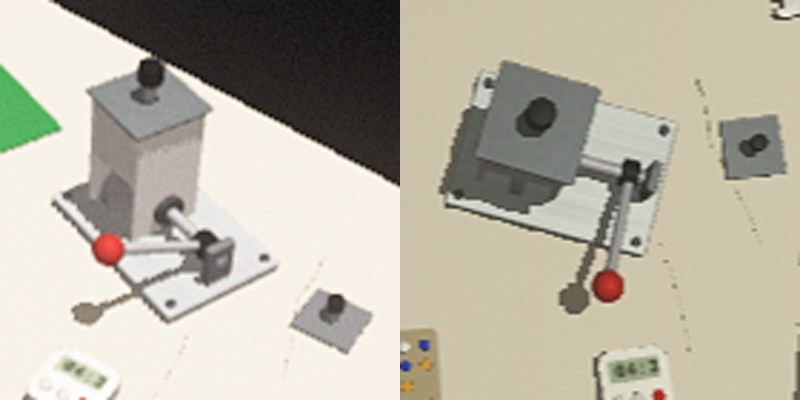

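The crop confirms the choice. The chamber carries the large 84 mm lid with its black knob. The lid on the table at right is about 47 mm, so it is the look-alike. The brown spot is only the ball's shadow. Lid centre is ≈ (0.595, -0.108), station yaw ≈ -14.8°, mat ≈ (0.580, 0.140).

```bash
python3 -m creep '[{"gripper":-1,"dx":-40,"dy":-25,"dz":-10,"twist":-0.1},{"gripper":-1,"dx":-80,"dy":-50,"dz":-20,"twist":-0.2},{"gripper":-1,"dx":-120,"dy":-75,"dz":-20,"twist":-0.2},{"gripper":-1,"dx":-160,"dy":-100,"dz":-20,"twist":-0.2},{"gripper":-1,"dx":-200,"dy":-125,"dz":-20,"twist":-0.2}]' 20
python3 - <<'E'
from h import *
print(shift([0.595,-0.108,0.26]), env.state()["wrist_force"])
P=[]
for cam,(u,v) in (("top",(332.4,219.7)),("scene",(307.6,236.8))):
    m=env.camera_model(cam); K=np.array([[m["fx"],0,m["cx"]],[0,m["fy"],m["cy"]],[0,0,1]])
    P.append((K@np.c_[np.array(m["R"]),np.array(m["t"])],np.array([[u],[v]],float)))
X=cv2.triangulatePoints(P[0][0],P[1][0],P[0][1],P[1][1]); X=(X[:3]/X[3]).ravel(); print("ball",X)
th=np.radians(-14.8); xs=np.array([np.cos(th),np.sin(th)]); ys=np.array([-np.sin(th),np.cos(th)])
piv=np.array([0.5946,-0.108])-0.095*ys; print("pivot",piv,"ball rel",(X[:2]-piv)@xs,(X[:2]-piv)@ys,X[2]-.038, np.hypot((X[:2]-piv)@xs,X[2]-.038))
E
```

```text
time_s: 1.7
eef_pos: [0.3566, 0.2692, 0.264]
eef_rot: [0.402, 3.115, 0.001]
wrist_force: [1.1, 0.6, -0.1]
width: 0.092
gripper_force: 0.0
[-326.3 -304.4    4.1] [ 1.12790176  0.57380592 -0.0965296 ]
ball [ 0.46915564 -0.17458586  0.09071062]
pivot [ 0.57033265 -0.19984822] ball rel -0.10427346882913288 -0.0014209966918228728 0.052710616381089585 0.11683905760033558
```

```bash
python3 -m creep '[{"gripper":-1,"dx":-36,"dy":-34},{"gripper":-1,"dx":-72,"dy":-68},{"gripper":-1,"dx":-108,"dy":-102},{"gripper":-1,"dx":-144,"dy":-136},{"gripper":-1,"dx":-180,"dy":-170}]' && python3 -m creep '[{"gripper":-1,"dx":-36,"dy":-34},{"gripper":-1,"dx":-72,"dy":-68},{"gripper":-1,"dx":-108,"dy":-102},{"gripper":-1,"dx":-146,"dy":-134},{"gripper":-1,"dx":-146,"dy":-134}]'
python3 - <<'E'
from h import *
print(shift([0.595,-0.108,0.171]))
a=env.get_image("scene");b=env.get_image("top"); 
A=cv2.resize(a[110:250,240:380],(400,400),interpolation=cv2.INTER_CUBIC)
B=cv2.resize(b[90:230,240:380],(400,400),interpolation=cv2.INTER_CUBIC)
save(np.hstack([A,B]),"crop1.png")
for n in ("lid_knob","lid"):
  for o in env.boxes_of("scene",n)[:2]: print(n,np.round(o["at"],3),o["score"])
E
```

```text
[-326.2 -304.5   93.1]
lid_knob [ 0.595 -0.114  0.175] 0.53
lid_knob [ 0.605 -0.321  0.032] 0.38
lid [ 0.59  -0.118  0.142] 0.74
lid [ 0.558 -0.18   0.052] 0.61invalid input
```

View pics/crop1.png

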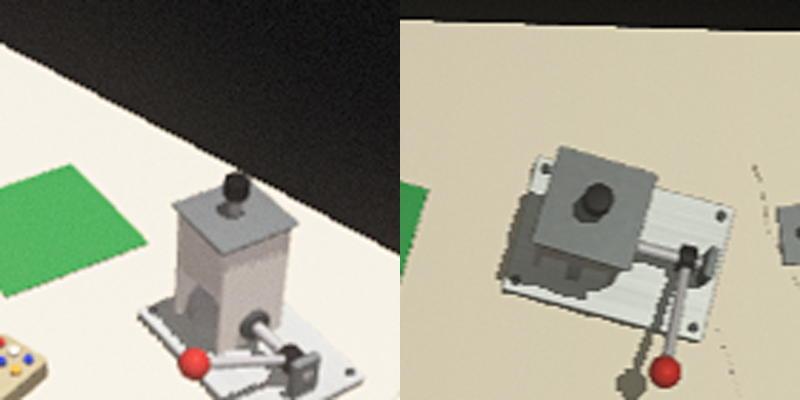

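The move was refused because every row needs all five keys. The picture shows the scene unchanged: lid on the chamber, arm not yet in the crop.

```bash
python3 -m creep '[{"gripper":-1,"dx":-36,"dy":-34,"dz":0,"twist":0},{"gripper":-1,"dx":-72,"dy":-68,"dz":0,"twist":0},{"gripper":-1,"dx":-108,"dy":-102,"dz":0,"twist":0},{"gripper":-1,"dx":-144,"dy":-136,"dz":0,"twist":0},{"gripper":-1,"dx":-180,"dy":-170,"dz":0,"twist":0}]' && python3 -m creep '[{"gripper":-1,"dx":-36,"dy":-34,"dz":0,"twist":0},{"gripper":-1,"dx":-72,"dy":-68,"dz":0,"twist":0},{"gripper":-1,"dx":-108,"dy":-102,"dz":0,"twist":0},{"gripper":-1,"dx":-144,"dy":-134,"dz":0,"twist":0},{"gripper":-1,"dx":-144,"dy":-134,"dz":0,"twist":0}]'
python3 - <<'E'
from h import *
print(shift([0.595,-0.109,0.171]))
a=env.get_image("scene");b=env.get_image("top"); 
A=cv2.resize(a[80:220,250:390],(400,400),interpolation=cv2.INTER_CUBIC)
B=cv2.resize(b[90:230,240:380],(400,400),interpolation=cv2.INTER_CUBIC)
save(np.hstack([A,B]),"crop2.png")
E
```

```text
time_s: 2.4
eef_pos: [0.4875, 0.0608, 0.2638]
eef_rot: [0.398, 3.116, 0.001]
wrist_force: [1.1, 0.9, 0.6]
width: 0.0917
gripper_force: 0.0
time_s: 2.9
eef_pos: [0.5946, -0.1084, 0.262]
eef_rot: [-0.406, -3.115, 0.001]
wrist_force: [0.3, 0.3, -0.2]
width: 0.0915
gripper_force: 0.0
[-0.6 -0.3 91. ]
```

View pics/crop2.png

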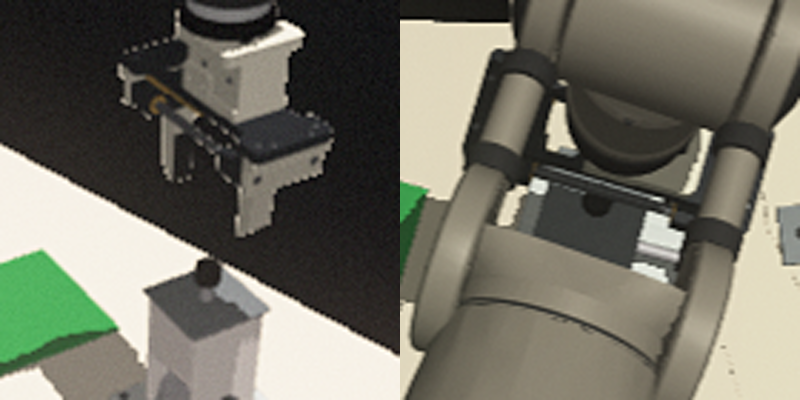

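The open gripper hangs above the knob, with the knob at about (208,272) in the left half of the crop. I descend, then close.

```bash
python3 -m creep '[{"gripper":-1,"dx":0,"dy":0,"dz":30,"twist":0},{"gripper":-1,"dx":0,"dy":0,"dz":60,"twist":0},{"gripper":-1,"dx":0,"dy":0,"dz":80,"twist":0},{"gripper":-1,"dx":0,"dy":0,"dz":91,"twist":0},{"gripper":-1,"dx":0,"dy":0,"dz":91,"twist":0}]' 20 && python3 -m creep '[{"gripper":0.2,"dx":0,"dy":0,"dz":0,"twist":0},{"gripper":0.6,"dx":0,"dy":0,"dz":0,"twist":0},{"gripper":1,"dx":0,"dy":0,"dz":0,"twist":0},{"gripper":1,"dx":0,"dy":0,"dz":0,"twist":0},{"gripper":1,"dx":0,"dy":0,"dz":0,"twist":0}]' 20
```

```text
time_s: 3.5
eef_pos: [0.5914, -0.1035, 0.1717]
eef_rot: [-0.399, -3.114, -0.001]
wrist_force: [-0.3, -0.9, 0.3]
width: 0.0916
gripper_force: 0.0
time_s: 4.0
eef_pos: [0.5922, -0.1056, 0.1731]
eef_rot: [0.402, 3.115, -0.0]
wrist_force: [0.5, 0.4, 0.4]
width: 0.0565
gripper_force: 0.0
```

```bash
python3 -m creep '[{"gripper":1,"dx":0,"dy":0,"dz":0,"twist":0},{"gripper":1,"dx":0,"dy":0,"dz":0,"twist":0},{"gripper":1,"dx":0,"dy":0,"dz":0,"twist":0},{"gripper":1,"dx":0,"dy":0,"dz":0,"twist":0},{"gripper":1,"dx":0,"dy":0,"dz":0,"twist":0}]' 20
```

```text
time_s: 4.5
eef_pos: [0.5921, -0.1056, 0.1727]
eef_rot: [-0.402, -3.116, -0.0]
wrist_force: [0.0, -0.3, 0.8]
width: 0.0236
gripper_force: 20.0
```

```bash
python3 -m creep '[{"gripper":1,"dx":0,"dy":0,"dz":-8,"twist":0},{"gripper":1,"dx":0,"dy":0,"dz":-25,"twist":0},{"gripper":1,"dx":0,"dy":0,"dz":-45,"twist":0},{"gripper":1,"dx":0,"dy":0,"dz":-65,"twist":0},{"gripper":1,"dx":0,"dy":0,"dz":-75,"twist":0}]' 30
python3 - <<'E'
from h import *
s=env.state(); print(s["width"],s["gripper_force"],s["eef_pos"],shift([0.580,0.140,0.247]))
a=env.get_image("scene"); save(cv2.resize(a[60:220,230:390],(480,480),interpolation=cv2.INTER_CUBIC),"lift.png")
E
```

```text
time_s: 5.0
eef_pos: [0.5927, -0.1057, 0.25]
eef_rot: [0.402, 3.113, -0.001]
wrist_force: [1.1, -0.1, -1.1]
width: 0.0234
gripper_force: 30.0
0.023379864287227502 29.99987930059433 [ 0.5926651  -0.10565545  0.25003826] [ 74.6 234.4   2.8]
```

View pics/lift.png

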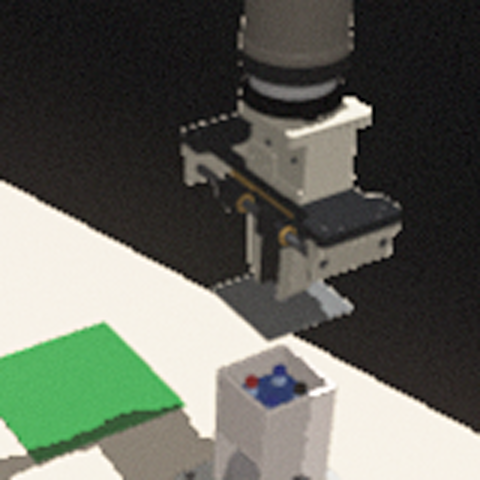

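The lid hangs level below the gripper at (285,300), and the open chamber at (275,380) shows the vials. Now carry it to the mat.

```bash
python3 -m creep '[{"gripper":1,"dx":5,"dy":15,"dz":0,"twist":0},{"gripper":1,"dx":14,"dy":45,"dz":0,"twist":0},{"gripper":1,"dx":25,"dy":80,"dz":0,"twist":0},{"gripper":1,"dx":37,"dy":115,"dz":0,"twist":0},{"gripper":1,"dx":48,"dy":150,"dz":0,"twist":0}]' && python3 -m creep '[{"gripper":1,"dx":10,"dy":32,"dz":0,"twist":0},{"gripper":1,"dx":18,"dy":58,"dz":10,"twist":0},{"gripper":1,"dx":24,"dy":76,"dz":30,"twist":0},{"gripper":1,"dx":26,"dy":84,"dz":50,"twist":0},{"gripper":1,"dx":26,"dy":84,"dz":70,"twist":0}]'
python3 - <<'E'
from h import *
print(shift([0.580,0.140,0.0387]))
E
```

```text
time_s: 5.55
eef_pos: [0.5825, 0.0541, 0.2463]
eef_rot: [-0.402, -3.113, -0.0]
wrist_force: [0.8, 0.5, -1.1]
width: 0.0232
gripper_force: 30.0
time_s: 6.05
eef_pos: [0.5784, 0.1421, 0.1757]
eef_rot: [-0.398, -3.114, -0.0]
wrist_force: [0.6, -0.3, -1.2]
width: 0.0229
gripper_force: 30.0
[ -2.4  -1.6 137. ]
```

```bash
python3 -m creep '[{"gripper":1,"dx":0,"dy":0,"dz":25,"twist":0},{"gripper":1,"dx":0,"dy":0,"dz":55,"twist":0},{"gripper":1,"dx":0,"dy":0,"dz":85,"twist":0},{"gripper":1,"dx":0,"dy":0,"dz":110,"twist":0},{"gripper":1,"dx":0,"dy":0,"dz":125,"twist":0}]' && python3 -m creep '[{"gripper":1,"dx":0,"dy":0,"dz":2,"twist":0},{"gripper":1,"dx":0,"dy":0,"dz":4,"twist":0},{"gripper":1,"dx":0,"dy":0,"dz":6,"twist":0},{"gripper":1,"dx":0,"dy":0,"dz":8,"twist":0},{"gripper":1,"dx":0,"dy":0,"dz":8,"twist":0}]'
```

```text
time_s: 6.55
eef_pos: [0.5773, 0.1404, 0.0493]
eef_rot: [-0.401, -3.11, 0.001]
wrist_force: [0.2, -0.8, -0.8]
width: 0.0233
gripper_force: 30.0
time_s: 7.05
eef_pos: [0.5801, 0.1397, 0.0452]
eef_rot: [0.402, 3.115, 0.0]
wrist_force: [0.1, -0.5, -1.4]
width: 0.0234
gripper_force: 30.0
```

```bash
python3 -m creep '[{"gripper":1,"dx":0,"dy":0,"dz":1,"twist":0},{"gripper":1,"dx":0,"dy":0,"dz":2,"twist":0},{"gripper":1,"dx":0,"dy":0,"dz":3,"twist":0},{"gripper":1,"dx":0,"dy":0,"dz":3,"twist":0},{"gripper":1,"dx":0,"dy":0,"dz":3,"twist":0}]' && python3 -m creep '[{"gripper":1,"dx":0,"dy":0,"dz":1,"twist":0},{"gripper":1,"dx":0,"dy":0,"dz":2,"twist":0},{"gripper":1,"dx":0,"dy":0,"dz":2,"twist":0},{"gripper":1,"dx":0,"dy":0,"dz":2,"twist":0},{"gripper":1,"dx":0,"dy":0,"dz":2,"twist":0}]'
```

```text
time_s: 7.55
eef_pos: [0.5799, 0.1396, 0.0417]
eef_rot: [-0.402, -3.116, -0.0]
wrist_force: [-0.7, 0.1, -2.3]
width: 0.023
gripper_force: 30.0
time_s: 8.05
eef_pos: [0.58, 0.1396, 0.0397]
eef_rot: [0.402, 3.116, 0.0]
wrist_force: [-0.3, -1.1, -0.6]
width: 0.0233
gripper_force: 30.0
```

```bash
python3 -m creep '[{"gripper":1,"dx":0,"dy":0,"dz":0.5,"twist":0},{"gripper":1,"dx":0,"dy":0,"dz":1,"twist":0},{"gripper":1,"dx":0,"dy":0,"dz":1.5,"twist":0},{"gripper":1,"dx":0,"dy":0,"dz":1.5,"twist":0},{"gripper":1,"dx":0,"dy":0,"dz":1.5,"twist":0}]'
```

```text
time_s: 8.55
eef_pos: [0.58, 0.1396, 0.0386]
eef_rot: [0.402, 3.115, 0.0]
wrist_force: [-2.8, 0.4, 4.8]
width: 0.0235
gripper_force: 30.0
```

Contact: vertical force is about +5 N at the expected height, so I release.

```bash
python3 -m creep '[{"gripper":0.4,"dx":0,"dy":0,"dz":-0.5,"twist":0},{"gripper":0,"dx":0,"dy":0,"dz":-0.5,"twist":0},{"gripper":-0.5,"dx":0,"dy":0,"dz":-0.5,"twist":0},{"gripper":-0.5,"dx":0,"dy":0,"dz":-0.5,"twist":0},{"gripper":-0.5,"dx":0,"dy":0,"dz":-0.5,"twist":0}]' 10 && python3 -m creep '[{"gripper":-0.5,"dx":0,"dy":0,"dz":-0.5,"twist":0},{"gripper":-0.5,"dx":0,"dy":0,"dz":-15,"twist":0},{"gripper":-0.5,"dx":0,"dy":0,"dz":-50,"twist":0},{"gripper":-0.5,"dx":0,"dy":0,"dz":-95,"twist":0},{"gripper":-0.5,"dx":0,"dy":0,"dz":-140,"twist":0}]'
python3 - <<'E'
from h import *
env.get_image("scene"); a=env.get_image("scene"); save(cv2.resize(a[120:260,180:340],(640,560),interpolation=cv2.INTER_CUBIC),"put.png")
for n in ("lid_knob","lid","lever_handle"):
  for o in env.boxes_of("scene",n)[:2]: print(n,np.round(o["at"],3),o["score"])
print(shift([0.469,-0.173,0.18]))
E
```

```text
time_s: 9.05
eef_pos: [0.5799, 0.1396, 0.0386]
eef_rot: [-0.402, -3.116, -0.0]
wrist_force: [-0.1, 0.3, -0.2]
width: 0.055
gripper_force: 0.0
time_s: 9.55
eef_pos: [0.5796, 0.1396, 0.1812]
eef_rot: [0.402, 3.116, 0.0]
wrist_force: [1.7, -0.8, -0.0]
width: 0.0688
gripper_force: 0.0
lid [ 0.607 -0.324  0.002] 0.89
lid [0.574 0.125 0.011] 0.86
lever_handle [ 0.476 -0.186  0.085] 0.72
lever_handle [0.386 0.194 0.018] 0.56
[  27.6 -330.4   -1. ]
```

View pics/put.png

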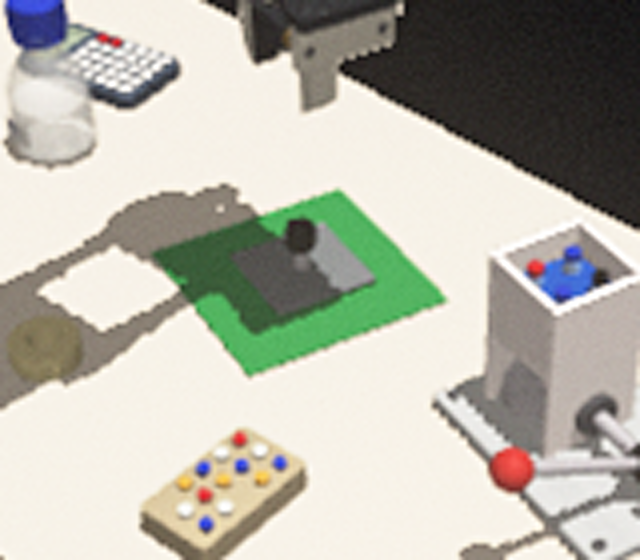

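The lid lies flat, knob up, near the middle of the mat, with its knob at (300,237). The fingers are clear, and the red ball is at (512,467). Next I go over the ball.

```bash
python3 -m creep '[{"gripper":-0.5,"dx":3,"dy":-33,"dz":0,"twist":0},{"gripper":-0.5,"dx":6,"dy":-80,"dz":0,"twist":0},{"gripper":-0.5,"dx":12,"dy":-128,"dz":0,"twist":0},{"gripper":-0.5,"dx":18,"dy":-176,"dz":0,"twist":0},{"gripper":-0.5,"dx":22,"dy":-224,"dz":0,"twist":0}]' && python3 -m creep '[{"gripper":-0.5,"dx":3,"dy":-40,"dz":0,"twist":0},{"gripper":-0.5,"dx":6,"dy":-80,"dz":0,"twist":0},{"gripper":-0.5,"dx":6,"dy":-106,"dz":0,"twist":0},{"gripper":-0.5,"dx":6,"dy":-106,"dz":0,"twist":0},{"gripper":-0.5,"dx":6,"dy":-106,"dz":0,"twist":0}]'
python3 - <<'E'
from h import *
print(shift([0.468,-0.1735,0.089]))
a=env.get_image("scene");b=env.get_image("top")
P=[]
for cam,img in (("top",b),("scene",a)):
    h=cv2.cvtColor(img,cv2.COLOR_RGB2HSV); r=cv2.inRange(h,(0,150,60),(8,255,255))|cv2.inRange(h,(172,150,60),(180,255,255))
    n,l,st,ce=cv2.connectedComponentsWithStats(r); print(cam,[(ce[i].round(1),st[i][4]) for i in range(1,n) if st[i][4]>15])
A=cv2.resize(a[130:290,230:390],(480,480),interpolation=cv2.INTER_CUBIC)
save(A,"ball.png")
E
```

```text
time_s: 10.3
eef_pos: [0.4997, -0.0726, 0.1772]
eef_rot: [-0.401, -3.112, -0.001]
wrist_force: [0.6, -0.6, 0.8]
width: 0.0688
gripper_force: 0.0
time_s: 10.8
eef_pos: [0.4683, -0.1722, 0.1775]
eef_rot: [-0.405, -3.113, -0.002]
wrist_force: [-0.3, 0.3, 0.9]
width: 0.0688
gripper_force: 0.0
[-0.3 -1.4 88.5]
top []
scene [(array([307.4, 237.1]), np.int32(77))]
```

View pics/ball.png

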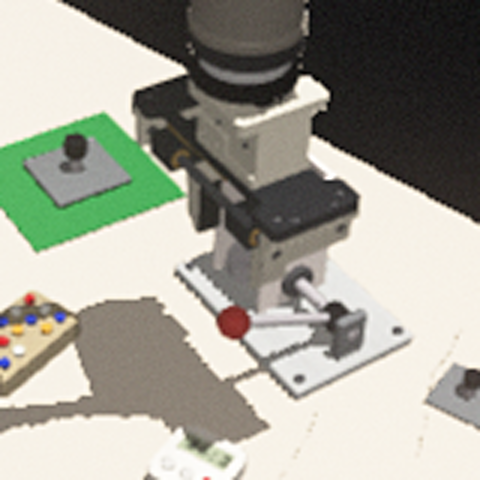

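The gripper stands over the red ball, which is at (235,322) in the crop. I descend and close.

```bash
python3 -m creep '[{"gripper":-0.5,"dx":0,"dy":-1,"dz":25,"twist":0},{"gripper":-0.5,"dx":0,"dy":-1,"dz":50,"twist":0},{"gripper":-0.5,"dx":0,"dy":-1,"dz":75,"twist":0},{"gripper":-0.5,"dx":0,"dy":-1,"dz":88,"twist":0},{"gripper":0,"dx":0,"dy":-1,"dz":88,"twist":0}]' 20 && python3 -m creep '[{"gripper":0.5,"dx":0,"dy":0,"dz":0,"twist":0},{"gripper":1,"dx":0,"dy":0,"dz":0,"twist":0},{"gripper":1,"dx":0,"dy":0,"dz":0,"twist":0},{"gripper":1,"dx":0,"dy":0,"dz":0,"twist":0},{"gripper":1,"dx":0,"dy":0,"dz":0,"twist":0}]' 20 && python3 -m creep '[{"gripper":1,"dx":0,"dy":0,"dz":0,"twist":0},{"gripper":1,"dx":0,"dy":0,"dz":0,"twist":0},{"gripper":1,"dx":0,"dy":0,"dz":0,"twist":0}]' 25
python3 - <<'E'
from h import *
s=env.state(); p=np.array(s["eef_pos"])
th=np.radians(-14.8); xs=np.array([np.cos(th),np.sin(th)]); piv=np.array([0.5703,-0.1998])
h=(p[:2]-piv)@xs; v=p[2]+.002-.038; print("x,z,r,angle-from-vert",h,v,np.hypot(h,v),np.arctan2(-h,v))
a0=np.arctan2(-h,v); r=.12
for a in np.linspace(a0,0,13): print(round(a,2),"dx",round((r*np.sin(a)-r*np.sin(a0))*1000,1),"dz",round(-(r*np.cos(a)-r*np.cos(a0))*1000,1))
E
```

```text
time_s: 11.4
eef_pos: [0.4679, -0.1715, 0.0888]
eef_rot: [-0.399, -3.112, -0.003]
wrist_force: [0.1, 0.6, -0.4]
width: 0.0651
gripper_force: 0.0
time_s: 11.9
eef_pos: [0.4687, -0.175, 0.0913]
eef_rot: [0.4, 3.115, -0.005]
wrist_force: [-3.0, -5.1, 1.0]
width: 0.0268
gripper_force: 20.0
time_s: 12.2
eef_pos: [0.4687, -0.175, 0.0912]
eef_rot: [0.402, 3.115, -0.004]
wrist_force: [-2.5, -5.9, 1.0]
width: 0.0266
gripper_force: 25.0
x,z,r,angle-from-vert -0.10459407199694477 0.05520835493268964 0.1182703781649315 1.0851299056356192
1.09 dx 0.0 dz -0.0
0.99 dx -5.5 dz -9.4
0.9 dx -11.8 dz -18.2
0.81 dx -18.9 dz -26.4
0.72 dx -26.7 dz -33.9
0.63 dx -35.1 dz -40.7
0.54 dx -44.2 dz -46.8
0.45 dx -53.7 dz -51.9
0.36 dx -63.7 dz -56.2
0.27 dx -74.0 dz -59.6
0.18 dx -84.5 dz -62.0
0.09 dx -95.3 dz -63.5
0.0 dx -106.1 dz -64.0
```

```bash
python3 -m creep '[{"gripper":1,"dx":-5.5,"dy":0,"dz":-9.5,"twist":0},{"gripper":1,"dx":-12,"dy":0,"dz":-18,"twist":0},{"gripper":1,"dx":-19,"dy":0,"dz":-26.5,"twist":0},{"gripper":1,"dx":-26.5,"dy":0,"dz":-34,"twist":0},{"gripper":1,"dx":-26.5,"dy":0,"dz":-34,"twist":0}]' 25
python3 - <<'E'
from h import *
env.get_image("scene")
for o in env.boxes_of("scene","lever_handle")[:2]: print(np.round(o["at"],3),o["score"])
s=env.state(); print(s["eef_pos"],s["wrist_force"],s["width"])
E
```

```text
time_s: 12.7
eef_pos: [0.4937, -0.181, 0.1256]
eef_rot: [-0.402, -3.114, 0.002]
wrist_force: [-6.0, -2.9, 3.8]
width: 0.0261
gripper_force: 25.0
[ 0.484 -0.186  0.122] 0.58
[ 0.49324315 -0.18088036  0.12512152] [-5.72819661 -3.0399444   4.05506057] 0.02670423074430324
```

Ball follows (the network sees it at z ≈ 0.122). Continuing along the arc to upright, slightly more outward.

```bash
python3 -m creep '[{"gripper":1,"dx":-9,"dy":0,"dz":-8,"twist":0},{"gripper":1,"dx":-18,"dy":0,"dz":-14.5,"twist":0},{"gripper":1,"dx":-27,"dy":0,"dz":-19.5,"twist":0},{"gripper":1,"dx":-37,"dy":0,"dz":-24,"twist":0},{"gripper":1,"dx":-47,"dy":0,"dz":-27.5,"twist":0}]' 25 && python3 -m creep '[{"gripper":1,"dx":-10,"dy":0,"dz":-2.5,"twist":0},{"gripper":1,"dx":-20,"dy":0,"dz":-4,"twist":0},{"gripper":1,"dx":-31,"dy":0,"dz":-4.5,"twist":0},{"gripper":1,"dx":-31,"dy":0,"dz":-4.5,"twist":0},{"gripper":1,"dx":-31,"dy":0,"dz":-4.5,"twist":0}]' 25
python3 - <<'E'
from h import *
s=env.state(); p=np.array(s["eef_pos"])
th=np.radians(-14.8); xs=np.array([np.cos(th),np.sin(th)]); ys=np.array([-np.sin(th),np.cos(th)]); piv=np.array([0.5703,-0.1998])
print("from upright mm",(p[:2]-piv)@xs*1000,(p[:2]-piv)@ys*1000,p,s["wrist_force"],s["width"])
a=env.get_image("scene"); save(cv2.resize(a[100:270,240:410],(510,510),interpolation=cv2.INTER_CUBIC),"up.png")
for n in ("lever_handle","vial_carrier"):
  for o in env.boxes_of("scene",n)[:2]: print(n,np.round(o["at"],3),o["score"])
E
```

```text
time_s: 13.3
eef_pos: [0.5385, -0.1918, 0.1528]
eef_rot: [-0.402, -3.112, -0.001]
wrist_force: [-6.1, 0.6, 4.8]
width: 0.0266
gripper_force: 25.0
time_s: 13.8
eef_pos: [0.5705, -0.1995, 0.1585]
eef_rot: [0.402, 3.114, 0.001]
wrist_force: [-2.6, 3.7, 10.7]
width: 0.0263
gripper_force: 25.0
from upright mm 0.09414876306957734 0.3173107682325683 [ 0.57047208 -0.19951727  0.15853383] [-2.63139625  3.666508   10.65542782] 0.026300869363822768
lever_handle [ 0.56  -0.201  0.133] 0.63
lever_handle [ 0.568 -0.205  0.067] 0.54
vial_carrier [ 0.591 -0.108  0.13 ] 0.52
vial_carrier [ 0.383 -0.218  0.015] 0.31
```

View pics/up.png

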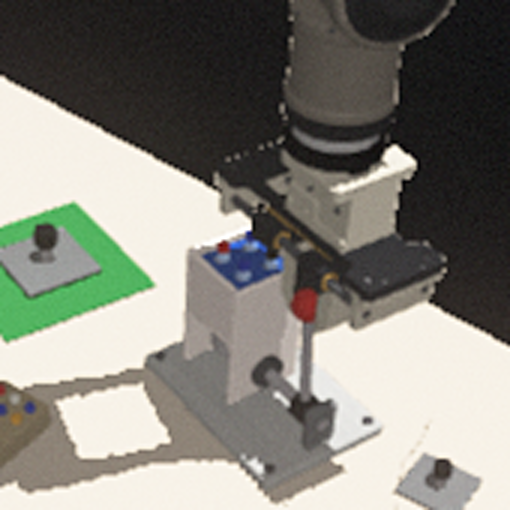

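The lever stands upright in the picture: ball at (305,305), rod vertical down to the hub at (310,405). The vial block shows at the rim at (240,265), and the lid is on the mat. I hold briefly, check steadiness and hand in.

```bash
python3 -m creep '[{"gripper":1,"dx":0,"dy":0,"dz":0,"twist":0},{"gripper":1,"dx":0,"dy":0,"dz":0,"twist":0},{"gripper":1,"dx":0,"dy":0,"dz":0,"twist":0},{"gripper":1,"dx":0,"dy":0,"dz":0,"twist":0},{"gripper":1,"dx":0,"dy":0,"dz":0,"twist":0}]' 25
python3 - <<'E'
from h import *
a=env.get_image("scene"); h=cv2.cvtColor(a,cv2.COLOR_RGB2HSV); r=cv2.inRange(h,(0,150,60),(8,255,255))|cv2.inRange(h,(172,150,60),(180,255,255))
n,l,st,ce=cv2.connectedComponentsWithStats(r); print([(ce[i].round(1),st[i][4]) for i in range(1,n) if st[i][4]>8])
for al in (-.25,0,.25):
    d=.12*np.sin(al); print(al,proj("scene",[.5703+.967*d,-.1998-.255*d,.038+.12*np.cos(al)]).round(1))
E
```

```text
time_s: 14.45
eef_pos: [0.5702, -0.1995, 0.1585]
eef_rot: [0.402, 3.114, 0.001]
wrist_force: [-2.3, 3.3, 10.1]
width: 0.0265
gripper_force: 25.0
[(array([314., 182.]), np.int32(9)), (array([341.1, 201. ]), np.int32(64)), (array([298.5, 290.8]), np.int32(10))]
-0.25 [334.1 206.2]
0 [344.2 200.9]
0.25 [353.9 198. ]
```

```bash
python3 -c "
from plant import env
print(env.hand_in())"
```

```text
the job is handed in; nothing more can be done
None
```

I handed the job in at about 14.5 s, with the lid lying knob up near the middle of the green mat and the gripper still holding the lever upright (about 0.05 rad off by camera) with the vials raised; no verdict came back.

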